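# Put the order tablet up on its folding stand

### The job

Put the order tablet up for the cook: swing the wire back of the folding stand up and over until it snaps fully open, then take the tablet out of its charging cradle and set it gently on the stand, the right way up and roughly centred, its lower edge between the wire back and the two front lips, leaning back on the wire with the screen facing out over the lips. Set it down rather than drop it, and leave the other things on the table where they are.

Things in the scene. Friction and masses are not known exactly. Their poses are not given: they have to be found in the camera images.
- stand: low dark steel folding tablet stand, 200 mm wide (y), screwed to the table. Origin on the table mid-base; +x its front, z up. Base plate from x -105 to +5 mm is the ledge, top at z 5 mm. Two upturned lips at y +-88 mm, 26 mm wide, 22 mm high, inner faces at x -4 mm. Forward of x 5 mm only two runners, 20 mm wide, at y +-88 mm: bare table under the folded back's bar.
- hinge (a point): middle of the hinge line of the stand's wire back, along the stand's y, at x -35 mm, z 22 mm of the stand. Two lugs (to z 29 mm) at y +-80 mm and a short spring strut at y +71 mm stand just behind it. Opened, the wire's front side, on which the tablet leans, is 4 mm in front of the line from hinge to bar.
- stand_back (a joint): hinge angle, rad, of the wire back. 0 = folded level to the stand's front; grows as its bar is swung up and over to the rear; 2.007 = open on its stop, leaning 25 degrees rearward. A toggle spring drives it away from about 1.0 rad: 4 to 5 N at the bar starts it from folded, past about 1.1 rad it goes open by itself and stays.
- bar (a point): middle (on the axis) of the cross bar of the wire back: a U of 8 mm round steel wire, legs at y +-62 mm. The bar runs along the stand's y, 100 mm from the hinge line, 22 mm above the table when folded; moves with the back.
- cradle: black and grey charging cradle, 190 mm wide, fixed to the table. Origin on the table mid-base, x to its open front, z up. Its slot, 18 mm wide, 170 mm long, open at the ends, leans rearward 0.5 rad from vertical: back rest 85 mm, front lip 14 mm high along the slope. The tablet draws out along its own z.
- tablet_center (a point): centre of the order tablet in its black rubber case, 14 mm thick (its x), 220 wide (its y), 140 high (its z), about 0.45 kg. x points out of the screen, z to its upper edge. At first it stands in the cradle, screen to the cradle's front, leaning rearward 0.5 rad; its upper 55 mm are free on both faces.
- shaker: metal salt shaker, 66 mm wide, 104 mm high, origin under its centre; a bystander
- squeeze_bottle: squeeze bottle, 62 mm wide, 194 mm high, origin under its centre; a bystander
- spice_jar: jar with white lid, 84 mm wide, 120 mm high, origin under its centre; a bystander
- bowl: steel bowl, 170 mm wide, 70 mm high, origin under its centre; a bystander
- deli_tub: small white tub, 72 mm wide, 55 mm high, origin under its centre; a bystander
- soap_pump: soap pump bottle, 68 mm wide, 184 mm high, origin under its centre; a bystander
- tongs: steel tongs lying flat, about 280 mm long, 26 mm high, origin under the middle; a bystander
Things that resemble listed ones, but are neither listed nor needed, are in the scene too. Of the things that look like the part that bears tablet_center, the largest one is meant.

How it is judged:
By the outcome, as a careful person would: the job done as asked, in the order asked, and still so for the second after the job is handed in, with the robot touching nothing.
It also fails if it takes over 54 s, if anything falls off the work surface, if the arm or the gripper's body presses on something with over 40 N, if the wrist force passes 120 N, or if a joint passes its speed limit or range.

### The arm

A 7-joint arm with a two-finger parallel gripper is mounted at the origin on the work surface. World frame = base frame: x ahead of the robot, y to its left, z up, the work surface at z = 0. Lengths are in mm, angles in rad, forces in N, time in s.
With the tool pointing down it reaches from about 400 to 875 mm from the base axis. Payload 4.4 kg.
Tool frame: the origin (TCP) lies on the centre line of the jaws, within the pads' length; the fingertips stand 14 mm ahead of it and the grasp point (between the pads) lies 5 mm behind it; z points along the fingers, x is the direction in which the jaws open and shut, and the axes are right-handed (so a half turn about z gives the same grasp; the last joint's range is limited). The gripper opens to 85 mm and grips with 20 to 120 N. Pads are 22 mm wide; open, the fingers measure 114 mm over their backs; the gripper's body (76 mm by 85 mm) begins 54 mm behind the grasp point. The pads swing forward as they close: fully open they stand 13 mm farther back than shut.
Start: joints at [-1.235, 0.628, 0.038, 1.517, -0.027, 0.996, -0.02], TCP at [254.178, 598.257, 245.313] pointing down, gripper open.
Joint ranges: [-3.06, 3.06], [-0.37, 2.12], [-1.25, 1.32], [0.18, 2.47], [-1.1, 4.24], [0.23, 1.98], [-2.94, 2.94]. Speed limits (rad/s): [2.57, 2.57, 3.14, 3.14, 3.14, 3.14, 3.14].

### API

Orientations are given as [roll, pitch, yaw] about the fixed x, y, z axes, in that order (R = Rz(yaw) Ry(pitch) Rx(roll)).
In Python, from cell import ctrl gives the robot as it stands.
- The arm moves only by the tool send_rows, never from a script. Its argument "commands" is a list of rows, each a list of 5 numbers: the finger opening in mm, from 0 to 85.4, then the shift along the tool's x, y, z in mm, then the turn about the tool's z in degrees. In form: [[grip, x, y, z, roll], ...]. A call has 1 to 5 rows; each row is the pose to reach, as a shift and turn from the pose measured when the call began, along the tool's axes at that moment; what a row does not reach only later rows make up. A row lasts 1/10 s, in which the tool goes at most 50 mm and 8.59 degrees, less where a joint would pass 70% of its speed; a pose out of reach is approached as far as the arm can. A call with a gripper value outside its range is refused whole. The fingers move at their own pace and stop on an object; the grip force is fixed at half the most. Time passes only in rows, so rows that repeat a pose let the fingers close. It gives the time, the measured TCP pose, the force and the opening at its end, in the units of the state.
- ctrl.read_state(): the state, without advancing time (a new reading comes with each control period).
- ctrl.get_image(name): name is "scene" or "top" or "wrist"; returns the picture (400x640x3 uint8, red, green, blue); there is no depth.
- ctrl.camera_params(name): a dict with "fx", "fy", "cx", "cy" (pixels), "cam_to_world" (4x4, takes a point from camera to world coordinates). Camera axes: x right, y down, z forward; pixel columns grow to the right and rows downward; lengths in mm; the calibration is good to about 2 mm. The wrist camera is an equidistant fisheye: a pixel r from the principal point sees the ray r / f radians off the axis. A picture is of the moment at which its call begins: read the wrist's pose just before it. camera_params takes no time and is no camera call; for the wrist camera it gives the pose at the moment of the call.
- ctrl.finish_job(): hands the job in, once; it reports no verdict.
The state is a dict: "clock": time; "qpos": joint angles; "qd": joint speeds; "tau": joint torques, N m; "eef_pos": TCP position; "tool_rot": TCP orientation; "force": force on the tool from outside, world axes, zero at the start; "torque": the same for the moment, N m; "width": finger opening in mm.
Only numpy, scipy, OpenCV 4.12 (cv2) and the standard library are available. Lean on these libraries where they do the work, as an engineer would, in place of code of your own. Each camera call takes 0.05 s, during which the arm holds its last target.

## Working session

There is one attempt and no reset: what is moved stays moved. The work goes in short steps, Python scripts to look and compute and a tool call to move; the robot and the scene stay as the last step left them, time stands still between calls to the robot, and variables do not carry over. Pictures are saved under pics/ and viewed, and the job is handed in when it is done.

Besides the shell and the picture viewer there is one more tool, called as name(argument=value, ...), one argument or row to a line, values as JSON. send_rows: Moves the arm, as the interface text tells. Its arguments: {"type":"object","properties":{"commands":{"type":"array"}},"required":["commands"]}

```bash
ls; mkdir -p pics; python3 - <<'E'
from cell import ctrl
import cv2,numpy as np
np.set_printoptions(precision=4,suppress=True)
print(ctrl.read_state())
for n in ["scene","top","wrist"]:
    p=ctrl.camera_params(n); print(n,p)
    im=ctrl.get_image(n); cv2.imwrite(f"pics/{n}0.png",im[:,:,::-1])
print(ctrl.read_state()["clock"])
E
```

```text
pics
{'clock': 0.0, 'qpos': array([-1.2348,  0.6293,  0.0385,  1.5184, -0.027 ,  0.9963, -0.02  ]), 'qd': array([ 0.0016, -0.0002, -0.0003, -0.0017, -0.0001,  0.001 , -0.0003]), 'tau': array([ -0.0001, -56.3407,   1.2261, -19.3443,   0.0109,   0.0107,
        -0.    ]), 'eef_pos': array([253.9312, 597.6907, 244.3825]), 'tool_rot': array([-3.1416,  0.0019,  1.169 ]), 'force': array([0.2882, 0.6313, 0.4262]), 'torque': array([-0.0122, -0.0208,  0.0312]), 'width': 85.6405156930201}
scene {'fx': 370.35842980467214, 'fy': 370.35842980467214, 'cx': 317.5881525444429, 'cy': 199.03540461557762, 'cam_to_world': array([[  -0.3077,    0.5675,   -0.7637, 1387.6687],
       [   0.9513,    0.1687,   -0.258 ,  289.7824],
       [  -0.0176,   -0.8059,   -0.5918,  756.8787],
       [   0.    ,    0.    ,    0.    ,    1.    ]])}
top {'fx': 366.3819978475642, 'fy': 366.3819978475642, 'cx': 318.05225952659106, 'cy': 201.48497359392675, 'cam_to_world': array([[  -0.0053,   -0.9874,    0.1582,  357.5717],
       [  -0.9999,    0.0035,   -0.0114,   39.9194],
       [   0.0107,   -0.1582,   -0.9873, 1301.1929],
       [   0.    ,    0.    ,    0.    ,    1.    ]])}
wrist {'fx': 309.70691628693146, 'fy': 309.70691628693146, 'cx': 318.1623534008798, 'cy': 202.33834005960554, 'cam_to_world': array([[  0.3896,   0.8896,   0.2383, 194.6648],
       [  0.921 ,  -0.3753,  -0.1046, 623.883 ],
       [ -0.0036,   0.2602,  -0.9655, 374.0503],
       [  0.    ,   0.    ,   0.    ,   1.    ]])}
0.15
```

View pics/scene0.png

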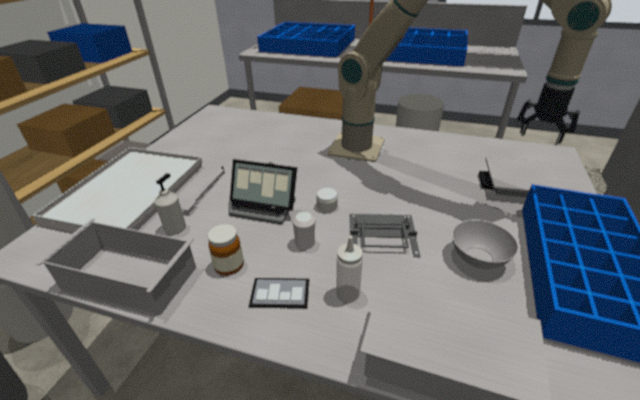

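View pics/top0.png

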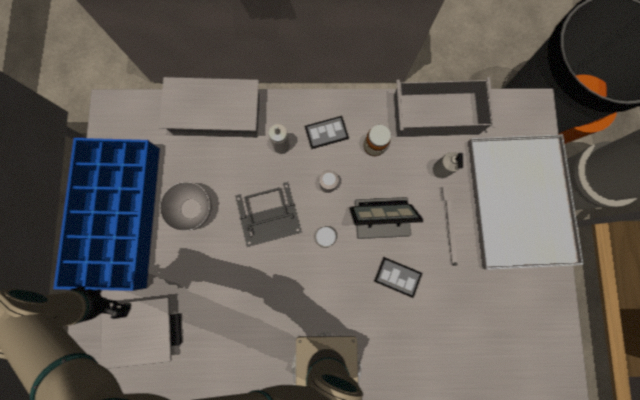

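View pics/wrist0.png

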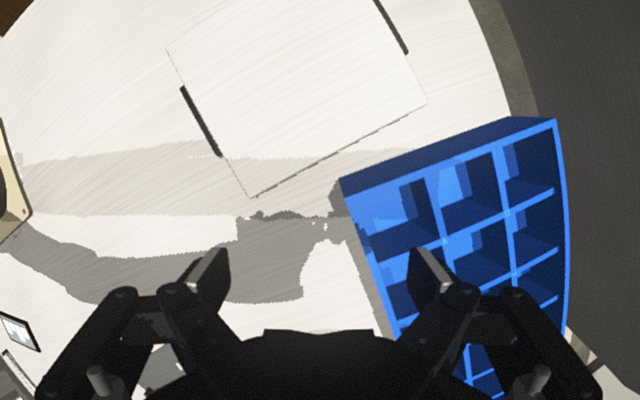

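```bash
cat > h.py <<'E'
import numpy as np,cv2
from cell import ctrl
np.set_printoptions(precision=2,suppress=True)
P={n:ctrl.camera_params(n) for n in("scene","top")}
def ray(n,u,v,p=None):
    p=p or P[n]; T=np.array(p["cam_to_world"])
    x=(u-p["cx"])/p["fx"]; y=(v-p["cy"])/p["fy"]
    if n=="wrist":
        r=np.hypot(x,y); s=np.sin(r)/r if r>1e-9 else 1; d=np.array([x*s,y*s,np.cos(r)])
    else: d=np.array([x,y,1.])
    d=T[:3,:3]@d; return T[:3,3],d/np.linalg.norm(d)
def onz(n,u,v,z,p=None):
    o,d=ray(n,u,v,p); return o+d*(z-o[2])/d[2]
def tri(*obs):
    A=np.zeros((3,3));b=np.zeros(3)
    for ob in obs:
        o,d=ray(*ob); M=np.eye(3)-np.outer(d,d); A+=M;b+=M@o
    X=np.linalg.solve(A,b)
    return X,[round(float(np.linalg.norm((np.eye(3)-np.outer(d,d))@(X-o))),1) for o,d in (ray(*ob) for ob in obs)]
def proj(n,X,p=None):
    p=p or P[n]; T=np.array(p["cam_to_world"]); c=T[:3,:3].T@(np.asarray(X,float)-T[:3,3])
    if n=="wrist":
        r=np.hypot(c[0],c[1]); th=np.arctan2(r,c[2]); k=th/r if r>1e-9 else 0
        return np.array([p["cx"]+p["fx"]*c[0]*k,p["cy"]+p["fy"]*c[1]*k])
    return np.array([p["cx"]+p["fx"]*c[0]/c[2],p["cy"]+p["fy"]*c[1]/c[2]])
def rot(rpy):
    from scipy.spatial.transform import Rotation as R
    return R.from_euler("xyz",rpy).as_matrix()
E
python3 - <<'E'
import cv2
t=cv2.imread('pics/top0.png');s=cv2.imread('pics/scene0.png')
cv2.imwrite('pics/ztop.png',cv2.resize(t[170:280,220:460],(792,363),interpolation=cv2.INTER_CUBIC))
cv2.imwrite('pics/zsc.png',cv2.resize(s[150:270,215:435],None,fx=3.6,fy=3.6,interpolation=cv2.INTER_CUBIC))
E
```

```text
(no output)
```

View pics/ztop.png

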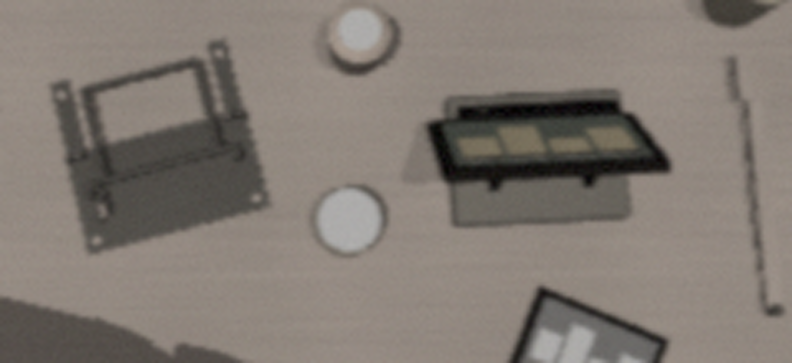

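View pics/zsc.png

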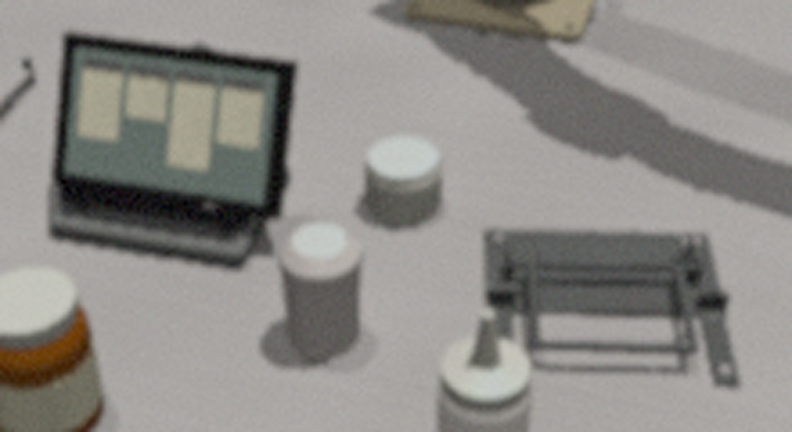

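```bash
python3 - <<'E'
from h import *
T=lambda u,v:("top",220+(u+.5)/3.3-.5,170+(v+.5)/3.3-.5)
S=lambda u,v:("scene",215+(u+.5)/3.6-.5,150+(v+.5)/3.6-.5)
g=lambda f,u,v,z:onz(*f(u,v),z)
print("stand RL",g(T,90,252,5),g(S,488,231,5)); print("RR",g(T,270,205,5),g(S,708,236,5))
# image left in scene = -y
rl=g(T,90,252,5);rr=g(T,270,205,5)
d=(rl-rr)[:2];print("width",np.linalg.norm(d),"yaw",np.arctan2(d[1],d[0])-np.pi/2)
print("bar L",tri(T(88,92),S(690,348)),"R",tri(T(201,64),S(530,347)))
print("barz22 top",g(T,88,92,22),g(T,201,64,22)," scene",g(S,690,348,22),g(S,530,347,22))
print("runner tips",g(T,61,85,5),g(T,219,43,5),g(S,726,383,5))
print("tab up -y",tri(T(670,170),S(68,35)),"+y",tri(T(445,180),S(297,62)))
print("low -y",tri(T(637,119),S(57,178)),"+y",tri(T(430,122),S(277,215)))
print("cradle base top view",[g(T,*q,5) for q in((447,97),(619,92),(630,216),(454,224))])
for nm,q,z in(("shaker?",(358,30),104),("tub",(349,219),55)): print(nm,g(T,*q,z))
print("scene shaker",g(S,318,243,104),"tub",g(S,404,158,55),"bottle",g(S,487,320,194))
E
```

```text
stand RL [407.91 275.32   5.  ] [464.3   88.46   5.  ]
RR [456.99  84.18   5.  ] [415.03 278.03   5.  ]
width 197.34051837217368 yaw 0.25133579940381434
bar L (array([578.28, 280.17,  17.26]), [0.6, 0.6]) R (array([609.45, 158.74,  13.22]), [0.2, 0.2])
barz22 top [577.54 278.69  22.  ] [607.7  158.11  22.  ]  scene [583.28 280.8   22.  ] [618.68 160.12  22.  ]
runner tips [588.28 311.33   5.  ] [634.35 140.27   5.  ] [596.26 312.29   5.  ]
tab up -y (array([ 477.5 , -303.55,  152.05]), [0.0, 0.0]) +y (array([468.26, -86.6 , 155.27]), [0.8, 0.8])
low -y (array([ 542.55, -302.46,   38.22]), [2.9, 2.9]) +y (array([540.54, -84.53,  41.71]), [0.9, 0.9])
cradle base top view [array([ 573.6 , -108.12,    5.  ]), array([ 578.47, -296.03,    5.  ]), array([ 443.47, -301.94,    5.  ]), array([ 435.79, -112.69,    5.  ])]
shaker? [626.24  -8.   104.  ]
tub [438.4    1.22  55.  ]
scene shaker [638.17  -7.67 104.  ] tub [444.38   3.53  55.  ] bottle [782.72 159.74 194.  ]
```

```bash
cat >> h.py <<'E'
def plan(goal,yaw,step=50):
    s=ctrl.read_state(); R=rot(s["tool_rot"]); d=R.T@(np.array(goal,float)-s["eef_pos"])
    dy=(yaw-s["tool_rot"][2]+np.pi)%(2*np.pi)-np.pi
    print("clock",s["clock"],"pos",s["eef_pos"],"rpy",s["tool_rot"],"F",s["force"],"w",s["width"])
    print("tool shift",d,"roll deg",-np.degrees(dy),"rows",np.linalg.norm(d)/step)
def snap(n,tag,box=None,k=1):
    p=ctrl.camera_params(n); im=ctrl.get_image(n)[:,:,::-1].copy(); cv2.imwrite(f"pics/{tag}_raw.png",im)
    if box is not None:
        x0,y0,x1,y1=box; im=cv2.resize(im[y0:y1,x0:x1],None,fx=k,fy=k,interpolation=cv2.INTER_CUBIC)
    cv2.imwrite(f"pics/{tag}.png",im); import pickle; pickle.dump(p,open(f"pics/{tag}.pkl","wb")); return im,p
E
python3 - <<'E'
from h import *
plan([560,215,250],0.251)
print(onz("top",278,133,150),onz("scene",349,292,0))
E
```

```text
clock 0.15 pos [253.99 597.83 244.59] rpy [3.14 0.   1.17] F [-0.47 -0.02 -0.19] w 85.028641530978
tool shift [-232.68  431.35   -5.06] roll deg 52.59791266993891 rows 9.802563171229647
[769.7 156.7 150. ] [771.82 161.42   0.  ]
```

send_rows(
  commands=[
    [85, -20, 40, -5, 5],
    [85, -45, 83, -5, 10],
    [85, -70, 126, -5, 16],
    [85, -93, 170, -5, 21],
    [85, -116, 215, -5, 26],
  ],
)

```text
clock: 0.65
eef_pos: [406.9, 405.7, 249.7]
tool_rot: [3.141, 0.002, 0.712]
force: [1.8, 1.0, -1.0]
width: 85.0
```

```bash
python3 -c "
from h import *
plan([560,215,250],0.251)"
```

```text
clock 0.65 pos [406.87 405.71 249.68] rpy [3.14 0.   0.71] F [ 1.78  0.98 -0.98] w 84.99245097991549
tool shift [ -8.68 244.43  -0.16] roll deg 26.415884448245414 rows 4.8915982825915325
```

send_rows(
  commands=[
    [85, -2, 49, 0, 6],
    [85, -4, 98, 0, 12],
    [85, -6, 147, 0, 18],
    [85, -8, 196, 0, 22],
    [85, -9, 244, 0, 26.4],
  ],
)

```text
clock: 1.15
eef_pos: [560.3, 213.3, 249.8]
tool_rot: [3.14, 0.001, 0.248]
force: [0.5, -0.3, 0.5]
width: 85.3
```

send_rows(
  commands=[
    [85, 0, 0, 0, 0],
  ],
)

```text
clock: 1.25
eef_pos: [564.8, 204.9, 250.0]
tool_rot: [3.134, -0.001, 0.236]
force: [-0.5, 0.6, 0.0]
width: 85.3
```

```bash
python3 -c "
from h import *
snap('wrist','w1'); plan([560,215,250],0.251)"
```

```text
clock 1.3 pos [562.53 208.44 249.63] rpy [3.14 0.   0.24] F [ 0.18  0.91 -0.73] w 85.31762363349316
tool shift [-0.89 -6.97 -0.39] roll deg -0.6076729843733979 rows 0.1407157943673288
```

View pics/w1.png

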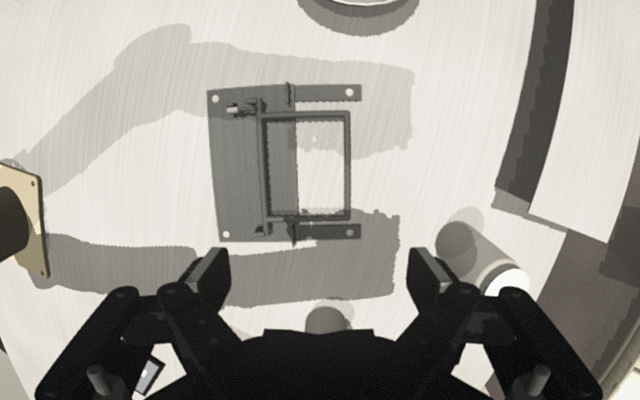

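```bash
python3 - <<'E'
from h import *
import pickle
from scipy.optimize import least_squares
p=pickle.load(open('pics/w1.pkl','rb'))
s=("wrist",)
pts=[((207,91),(-105,100,5)),((219,242),(-105,-100,5)),((361,85),None,),((348,113),(65,62,22)),((348,217),(65,-62,22))]
pts=[q for q in pts if q[1] is not None]
def model(a,X): 
    c,sn=np.cos(a[2]),np.sin(a[2]); return np.array([a[0]+c*X[0]-sn*X[1],a[1]+sn*X[0]+c*X[1],X[2]])
f=lambda a:np.concatenate([onz("wrist",*u,X[2],p)[:2]-model(a,X)[:2] for u,X in pts])
r=least_squares(f,[534,205,.25]); print(r.x,r.fun)
print("bar",model(r.x,(65,0,22)),[onz("wrist",*u,X[2],p) for u,X in pts])
E
python3 - <<'E'
import cv2
im=cv2.imread('pics/w1_raw.png');cv2.imwrite('pics/w1z.png',cv2.resize(im[70:260,190:380],None,fx=3.1,fy=3.1,interpolation=cv2.INTER_CUBIC))
E
```

```text
[534.18 206.34   0.26] [ 0.22 -0.92 -1.31 -0.36  0.72  0.87  0.37  0.41]
bar [597.   223.01  22.  ] [array([407.25, 275.14,   5.  ]), array([457.04,  82.39,   5.  ]), array([581.82, 283.81,  22.  ]), array([613.27, 163.49,  22.  ])]
```

View pics/w1z.png

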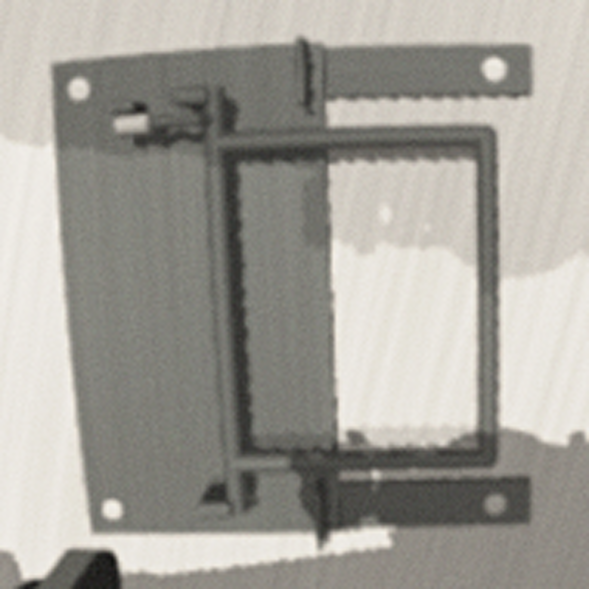

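```bash
python3 -c "
from h import *
plan([597,223,80],0.258)"
```

```text
clock 1.3 pos [562.53 208.44 249.63] rpy [3.14 0.   0.24] F [ 0.18  0.91 -0.73] w 85.31762363349316
tool shift [ 37.11  -6.62 169.57] roll deg -1.0087434409649554 rows 3.4742316443473458
```

send_rows(
  commands=[
    [60, 20, -4, 40, -1],
    [60, 37, -6.6, 80, -1],
    [60, 37, -6.6, 125, -1],
    [60, 37, -6.6, 165, -1],
    [60, 37, -6.6, 169, -1],
  ],
)

```text
clock: 1.8
eef_pos: [591.8, 223.5, 75.1]
tool_rot: [3.138, 0.012, 0.26]
force: [-1.2, 0.4, -0.9]
width: 60.2
```

```bash
python3 -c "
from h import *
snap('wrist','w2'); plan([597,223,24],0.258)"
```

```text
clock 1.85 pos [593.75 223.7   77.53] rpy [3.14 0.01 0.26] F [ 0.9  -0.28  0.08] w 60.10320124591321
tool shift [ 3.4   1.31 53.51] roll deg 0.10239175784710719 rows 1.0726999023455257
```

View pics/w2.png

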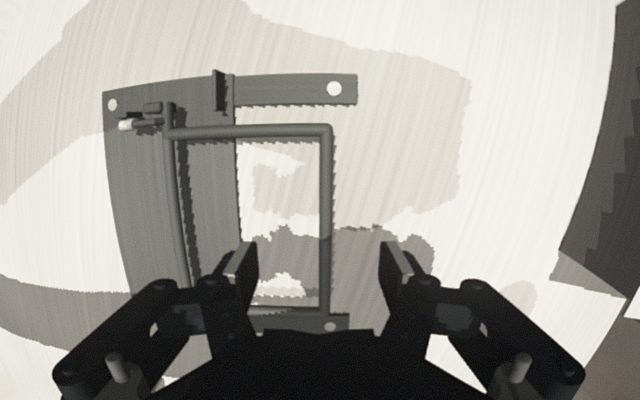

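send_rows(
  commands=[
    [60, 3.5, 1, 20, 0],
    [60, 3.5, 1, 38, 0],
    [60, 3.5, 1, 48, 0],
    [60, 3.5, 1, 53, 0],
    [60, 3.5, 1, 53.5, 0],
  ],
)

```text
clock: 2.35
eef_pos: [597.4, 223.9, 24.9]
tool_rot: [3.138, 0.007, 0.26]
force: [-0.1, -0.1, -0.8]
width: 59.8
```

```bash
python3 -c "
from h import *
snap('wrist','w3'); plan([597,223,24],0.258)"
```

```text
clock 2.4 pos [597.58 223.73  25.05] rpy [3.14 0.01 0.26] F [0.22 0.66 0.5 ] w 60.1009434648834
tool shift [-0.74  0.56  1.06] roll deg 0.11834701474794795 rows 0.02815703127001078
```

View pics/w3.png

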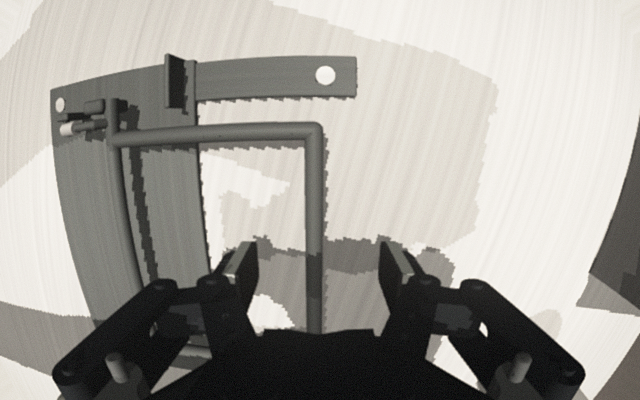

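send_rows(
  commands=[
    [20, 0, 0, 0, 0],
    [5, 0, 0, 0, 0],
    [2, 0, 0, 0, 0],
    [2, 0, 0, 0, 0],
    [2, 0, 0, 0, 0],
  ],
)

```text
clock: 2.9
eef_pos: [595.7, 223.3, 25.5]
tool_rot: [3.138, 0.011, 0.26]
force: [-4.4, -1.7, 6.6]
width: 5.5
```

send_rows(
  commands=[
    [2, 0, 0, 0, 0],
    [2, 0, 0, 0, 0],
  ],
)

```text
clock: 3.1
eef_pos: [595.6, 223.3, 25.6]
tool_rot: [3.139, 0.011, 0.26]
force: [-1.0, -0.9, 1.8]
width: 5.6
```

```bash
python3 -c "
from h import *
snap('wrist','w4'); plan([597,223,24],0.258)"
```

```text
clock 3.15 pos [595.6  223.32  25.58] rpy [3.14 0.01 0.26] F [-1.02  0.65  1.51] w 5.445272116145273
tool shift [1.29 0.67 1.57] roll deg 0.10447662303995868 rows 0.04281118624138229
```

View pics/w4.png

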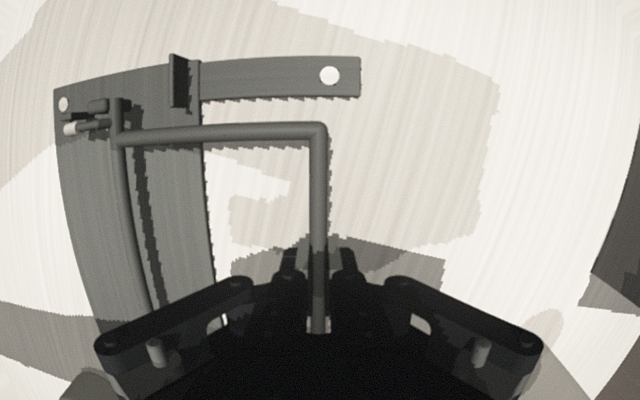

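send_rows(
  commands=[
    [2, -1.1, 0, -15, 0],
    [2, -5, 0, -31, 0],
    [2, -12, 0, -47.5, 0],
    [2, -20, 0, -60, 0],
    [2, -30, 0, -71.5, 0],
  ],
)

```text
clock: 3.65
eef_pos: [567.3, 215.9, 99.0]
tool_rot: [3.139, 0.009, 0.26]
force: [1.5, 0.5, -5.2]
width: 5.3
```

```bash
python3 -c "
from h import *
snap('wrist','w5'); plan([597,223,24],0.258)"
```

```text
clock 3.7 pos [565.9  215.5  100.43] rpy [3.14 0.01 0.26] F [-0.57 -0.92 -2.09] w 5.078338951527313
tool shift [32.75  0.53 76.1 ] roll deg 0.0908407809788998 rows 1.6569977536181242
```

View pics/w5.png

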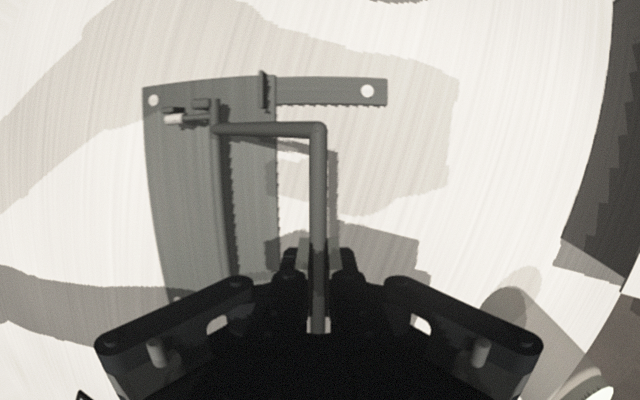

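send_rows(
  commands=[
    [2, -15, 0, -11, 0],
    [2, -33, 0, -20, 0],
    [2, -52, 0, -25, 0],
    [2, -72, 0, -26.5, 0],
    [2, -90, 0, -24.5, 0],
  ],
)

```text
clock: 4.2
eef_pos: [480.1, 193.3, 128.6]
tool_rot: [3.141, 0.005, 0.26]
force: [0.4, 2.0, -5.4]
width: 5.2
```

send_rows(
  commands=[
    [2, -7, 0, 1, 0],
    [2, -9, 0, 2, 0],
  ],
)

```text
clock: 4.4
eef_pos: [469.2, 190.5, 126.1]
tool_rot: [3.141, 0.008, 0.26]
force: [-1.3, -0.1, -1.9]
width: 4.9
```

```bash
python3 -c "
from h import *
snap('wrist','w6'); plan([460,188,112],0.258)"
```

```text
clock 4.45 pos [469.19 190.55 126.16] rpy [3.14 0.01 0.26] F [-2.31 -0.24 -4.11] w 5.234741687809732
tool shift [-9.41  0.09 14.24] roll deg 0.10347466924500351 rows 0.3414223145578302
```

View pics/w6.png

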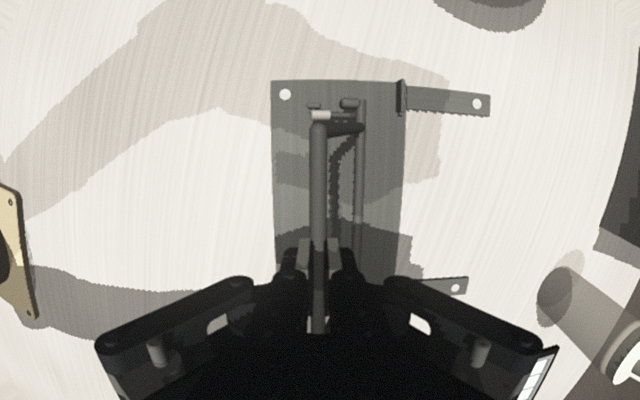

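send_rows(
  commands=[
    [2, -5, 0, 2, 0],
    [2, -8, 0, 3.5, 0],
    [2, -8, 0, 3.5, 0],
  ],
)

```text
clock: 4.75
eef_pos: [461.0, 188.4, 122.9]
tool_rot: [3.141, 0.01, 0.26]
force: [-3.5, 0.2, 2.3]
width: 4.7
```

send_rows(
  commands=[
    [30, 0, 0, 0, 0],
    [60, 0, 0, 0, 0],
    [70, 0, 0, 0, 0],
    [70, 0, 0, -20, 0],
    [70, 0, 0, -60, 0],
  ],
)

```text
clock: 5.25
eef_pos: [460.4, 188.0, 181.6]
tool_rot: [3.14, 0.014, 0.26]
force: [1.1, 1.2, 0.6]
width: 70.3
```

```bash
python3 -c "
from h import *
snap('wrist','w7'); snap('scene','s7',(215,130,435,280),3.6); plan([460,188,200],0.258)"
```

```text
clock 5.35 pos [465.15 189.57 186.8 ] rpy [-3.14  0.    0.26] F [ 1.47  0.15 -0.08] w 70.20458475178867
tool shift [ -5.38   0.19 -13.2 ] roll deg 0.08117419923221594 rows 0.28503351823108697
```

View pics/w7.png

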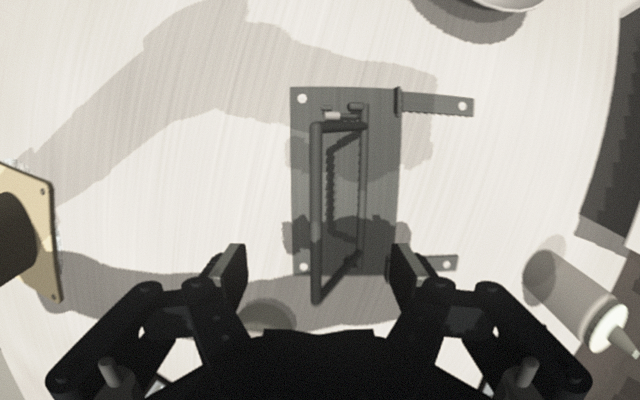

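View pics/s7.png

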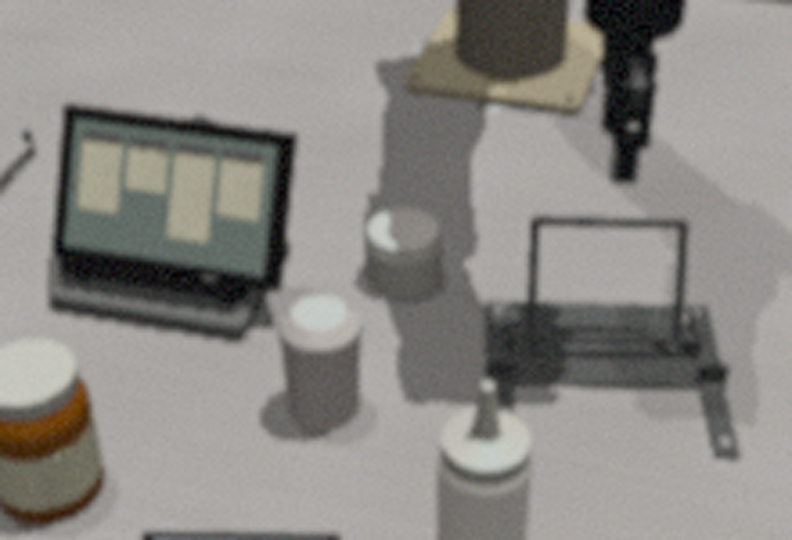

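```bash
python3 - <<'E'
from h import *
import pickle
p=pickle.load(open('pics/w7.pkl','rb'))
S=lambda u,v:("scene",215+(u+.5)/3.6-.5,130+(v+.5)/3.6-.5)
for a,b in(((316,126),(683,223)),((317,299),(537,219))):
    X,r=tri(("wrist",*a,p),S(*b)); d=X[:2]-[534.2,206.3]; c,s=np.cos(.259),np.sin(.259)
    xs,ys=c*d[0]+s*d[1],-s*d[0]+c*d[1]; print(X,r,"stand",xs,ys,"theta",np.arctan2(X[2]-22,xs+35), proj("wrist",X,p))
plan([480,-194,250],0.03)
E
```

```text
[443.09 247.16 110.55] [0.3, 0.3] stand -77.6064733064092 62.835828064016795 theta 2.0192619953874402 [315.9 126.4]
[475.99 128.68 114.26] [1.3, 1.3] stand -76.14748197439668 -60.118151072166114 theta 1.9903107309663197 [317.72 297.48]
clock 5.35 pos [465.15 189.57 186.8 ] rpy [-3.14  0.    0.26] F [ 1.47  0.15 -0.08] w 70.20458475178867
tool shift [-84.05 374.52 -63.36] roll deg 13.144611928214998 rows 7.780554625537181
```

send_rows(
  commands=[
    [85, -5, 20, -35, 3],
    [85, -25, 65, -65, 6],
    [85, -42, 112, -90, 9],
    [85, -50, 160, -90, 12],
    [85, -60, 205, -90, 13],
  ],
)

```text
clock: 5.85
eef_pos: [460.4, -18.6, 277.8]
tool_rot: [-3.141, -0.004, 0.033]
force: [0.8, 0.2, -0.4]
width: 84.8
```

```bash
python3 -c "
from h import *
plan([490,-150,280],0.03)"
```

```text
clock 5.85 pos [460.39 -18.58 277.77] rpy [-3.14 -0.    0.03] F [ 0.77  0.22 -0.36] w 84.75807106136703
tool shift [ 25.32 132.31  -2.23] roll deg 0.14798095945275935 rows 2.694640046832776
```

send_rows(
  commands=[
    [85, 10, 48, 0, 0],
    [85, 18, 96, 0, 0],
    [85, 24, 122, 0, 0],
    [85, 25, 132, 0, 0],
    [85, 25, 132, 0, 0],
  ],
)

```text
clock: 6.35
eef_pos: [489.6, -150.9, 277.4]
tool_rot: [-3.141, -0.003, 0.03]
force: [-0.5, 0.0, -0.7]
width: 84.8
```

```bash
python3 -c "
from h import *
snap('wrist','w8'); plan([476,-194,200],0.03)"
```

```text
clock 6.4 pos [ 489.46 -149.05  277.35] rpy [-3.14 -0.    0.03] F [-0.21 -0.16  0.43] w 84.97155716202877
tool shift [-15.14  44.62  77.24] roll deg 0.13864265262627506 rows 1.8094170863238093
```

View pics/w8.png

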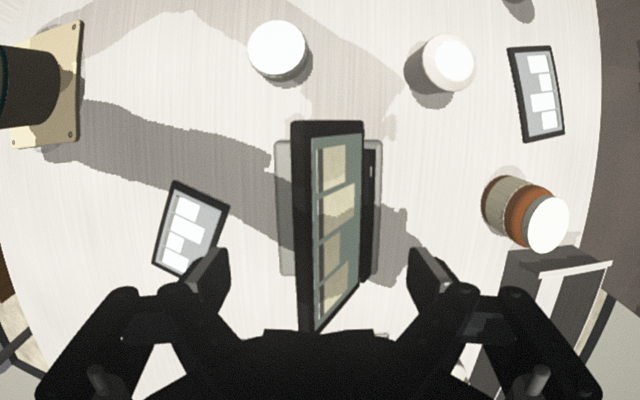

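```bash
python3 - <<'E'
import cv2
im=cv2.imread('pics/w8_raw.png');cv2.imwrite('pics/w8z.png',cv2.resize(im[105:345,250:410],None,fx=2.5,fy=2.5,interpolation=cv2.INTER_CUBIC))
E
```

```text
(no output)
```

View pics/w8z.png

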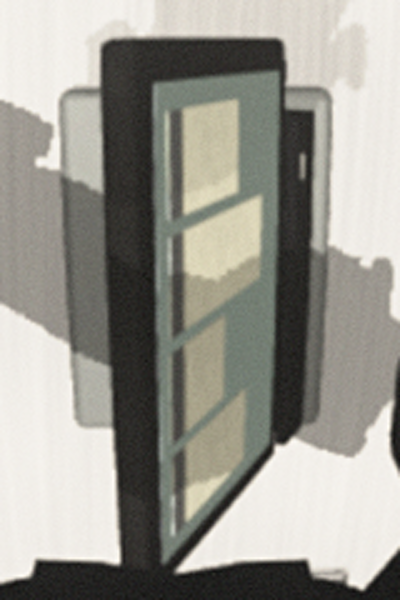

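```bash
python3 - <<'E'
from h import *
import pickle
p=pickle.load(open('pics/w8.pkl','rb'))
T=lambda u,v:("top",220+(u+.5)/3.3-.5,170+(v+.5)/3.3-.5)
S=lambda u,v:("scene",215+(u+.5)/3.6-.5,150+(v+.5)/3.6-.5)
W=lambda u,v:("wrist",250+(u+.5)/2.5-.5,105+(v+.5)/2.5-.5,p)
print("+y",tri(T(445,180),S(297,62),W(102,42)),tri(S(297,62),W(102,42)),tri(T(445,180),W(102,42)))
print("-y",tri(T(670,170),S(68,35),W(122,570)),tri(S(68,35),W(122,570)))
# front edge top (screen bezel left boundary unclear)
print("low -y corner", [onz(*W(283,443)[:3],z,p) for z in(30,40)], [onz(*W(283,42)[:3],z,p) for z in(20,30,40)])
E
```

```text
+y (array([467.55, -86.63, 155.06]), [1.2, 0.6, 0.9]) (array([466.57, -86.46, 154.21]), [0.0, 0.0]) (array([467.53, -86.34, 164.91]), [0.1, 0.1])
-y (array([ 476.22, -302.67,  148.92]), [2.3, 2.8, 4.6]) (array([ 475.21, -302.03,  148.43]), [3.6, 3.6])
low -y corner [array([ 558.66, -300.61,   30.  ]), array([ 556.8 , -294.89,   40.  ])] [array([544.83, -84.  ,  20.  ]), array([543.38, -84.03,  30.  ]), array([541.92, -84.05,  40.  ])]
```

```bash
python3 -c "
from h import *
plan([487.5,-194.7,134],0.035)"
```

```text
clock 6.4 pos [ 489.46 -149.05  277.35] rpy [-3.14 -0.    0.03] F [-0.21 -0.16  0.43] w 84.97155716202877
tool shift [ -3.86  45.79 143.27] roll deg -0.1478362449391559 rows 3.009122839959628
```

send_rows(
  commands=[
    [85, -4, 40, 10, 0],
    [85, -4, 46, 40, 0],
    [85, -4, 46, 75, 0],
    [85, -4, 46, 100, 0],
    [85, -4, 46, 110, 0],
  ],
)

```text
clock: 6.9
eef_pos: [486.1, -191.7, 165.0]
tool_rot: [-3.137, 0.001, 0.036]
force: [1.2, 0.3, -0.3]
width: 85.0
```

```bash
python3 -c "
from h import *
snap('wrist','w9'); plan([487.5,-194.7,134],0.035)"
```

```text
clock 6.95 pos [ 486.14 -192.08  164.76] rpy [-3.14  0.    0.04] F [-0.02 -0.47 -0.08] w 84.80639674227766
tool shift [ 1.31  2.8  30.75] roll deg 0.02271588790330975 rows 0.618048150770976
```

View pics/w9.png

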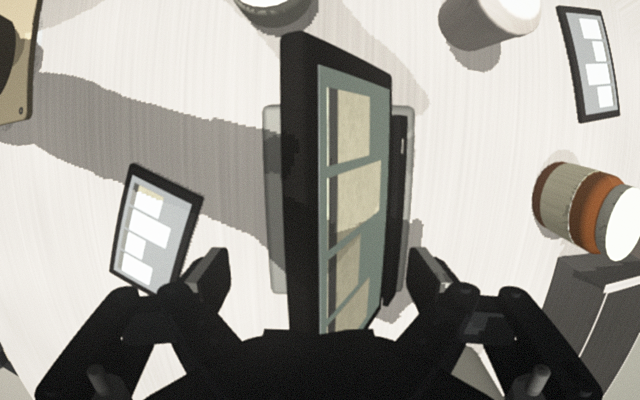

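send_rows(
  commands=[
    [85, 1, 2.5, 15, 0],
    [85, 1, 2.5, 26, 0],
    [85, 1, 2.5, 30, 0],
    [70, 1, 2.5, 31, 0],
    [60, 1, 2.5, 31, 0],
  ],
)

```text
clock: 7.45
eef_pos: [487.5, -194.4, 134.3]
tool_rot: [-3.138, 0.001, 0.036]
force: [-0.2, -0.3, -0.7]
width: 60.6
```

send_rows(
  commands=[
    [50, 0, 0, 0, 0],
    [42, 0, 0, 0, 0],
    [36, 0, 0, 0, 0],
    [36, 0, 0, 0, 0],
  ],
)

```text
clock: 7.85
eef_pos: [486.6, -194.5, 134.4]
tool_rot: [-3.137, 0.002, 0.035]
force: [-2.3, 0.3, 1.9]
width: 36.3
```

```bash
python3 -c "
from h import *
snap('wrist','w10'); plan([487.5,-194.7,134],0.035)"
```

```text
clock 7.9 pos [ 486.68 -194.55  134.36] rpy [-3.14  0.    0.04] F [-2.42 -0.29  2.31] w 35.60381132008776
tool shift [0.81 0.18 0.36] roll deg 0.004533917138295673 rows 0.018141246124669
```

View pics/w10.png

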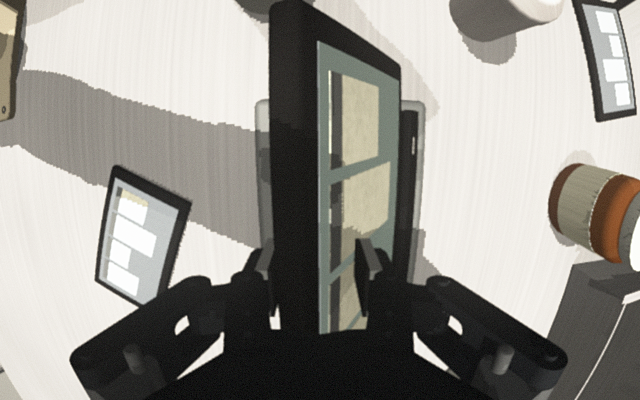

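send_rows(
  commands=[
    [33, -2, 0, 0, 0],
    [30, -2, 0, 0, 0],
    [28, -2, 0, 0, 0],
  ],
)

```text
clock: 8.2
eef_pos: [489.6, -194.6, 137.5]
tool_rot: [-3.139, -0.009, 0.035]
force: [0.4, 4.6, 21.0]
width: 29.8
```

send_rows(
  commands=[
    [20, 0, 0, 0, 0],
    [10, 0, 0, 0, 0],
    [5, 0, 0, 0, 0],
  ],
)

```text
clock: 8.5
eef_pos: [494.8, -194.5, 141.6]
tool_rot: [-3.14, -0.021, 0.036]
force: [-1.9, 6.4, 27.4]
width: 26.5
```

```bash
python3 -c "
from h import *
snap('wrist','w11'); snap('scene','s11',(215,130,435,280),3.6);plan([487.5,-194.7,134],0.035)"
```

```text
clock 8.6 pos [ 494.85 -194.44  141.62] rpy [-3.14 -0.02  0.04] F [-1.73  5.58 26.96] w 26.676464431021376
tool shift [-7.51  0.01  7.46] roll deg 0.05195192993556636 rows 0.21173943355728958
```

View pics/w11.png

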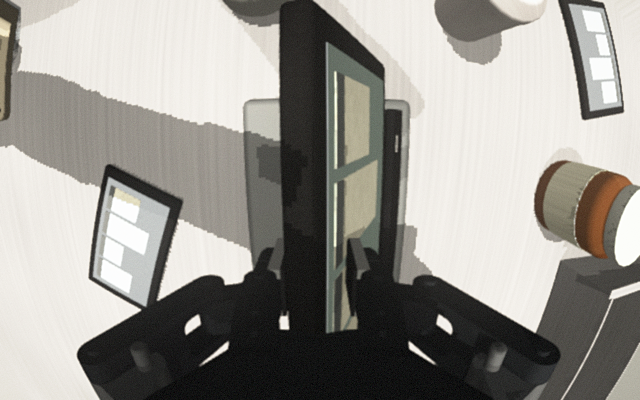

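View pics/s11.png

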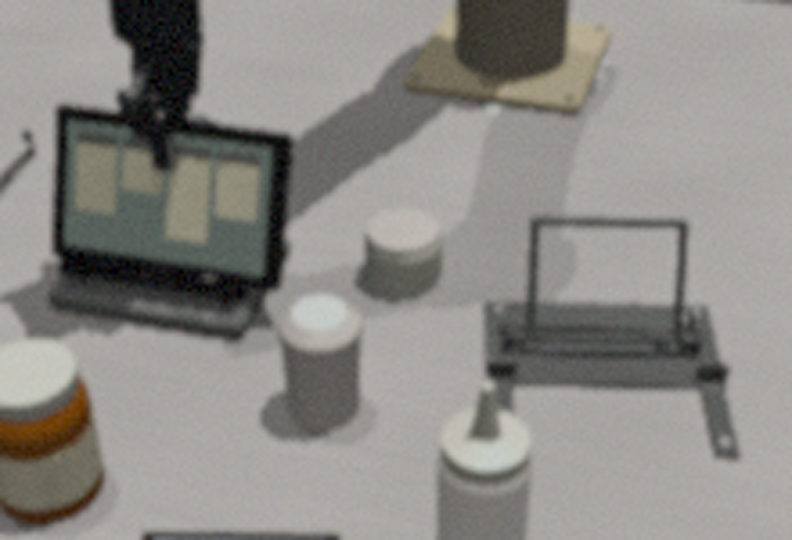

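send_rows(
  commands=[
    [5, 0, 0, -6, 0],
    [5, -2, 0, -13, 0],
    [5, -4, 0, -20, 0],
    [5, -6, 0, -27, 0],
    [5, -8, 0, -34, 0],
  ],
)

```text
clock: 9.1
eef_pos: [495.5, -195.5, 177.7]
tool_rot: [3.137, -0.039, 0.038]
force: [14.3, 0.3, -7.6]
width: 19.1
```

```bash
python3 -c "
from h import *
snap('wrist','w12'); snap('scene','s12',(215,130,435,280),3.6);plan([487.5,-194.7,134],0.035)"
```

```text
clock 9.2 pos [ 495.41 -195.59  178.51] rpy [ 3.14 -0.04  0.04] F [11.15  1.45  4.86] w 19.358406710255704
tool shift [-9.61 -1.37 44.16] roll deg 0.1588050437946072 rows 0.90438488629372
```

View pics/w12.png

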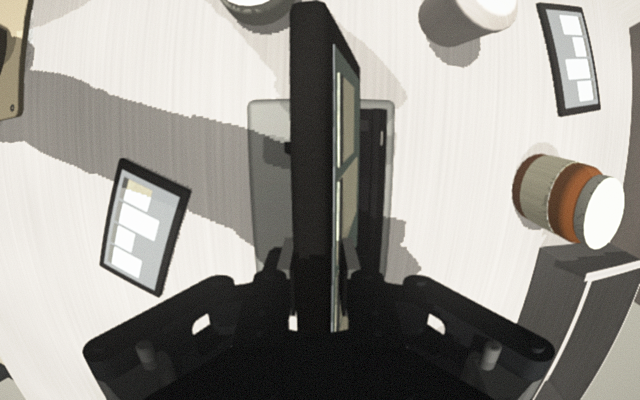

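View pics/s12.png

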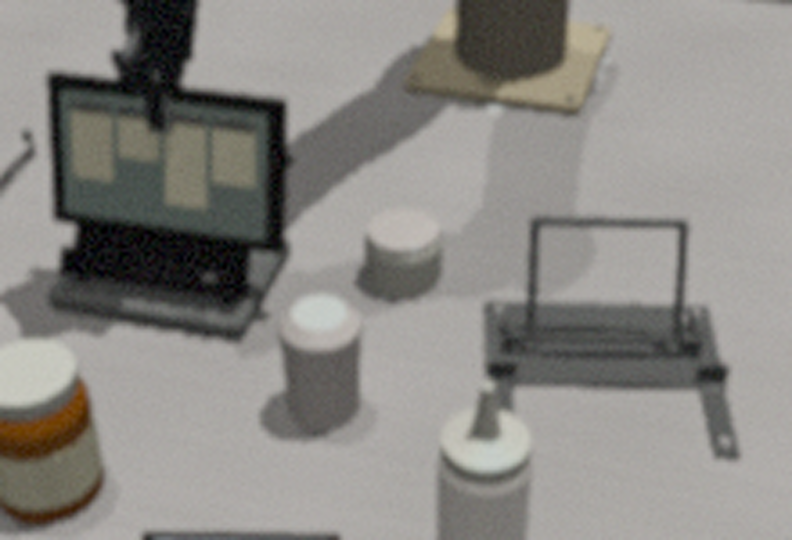

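send_rows(
  commands=[
    [5, 6, 0, -8, 0],
    [5, 12, 0, -18, 0],
    [5, 18, 0, -28, 0],
    [5, 22, 0, -40, 0],
    [5, 25, 0, -52, 0],
  ],
)

```text
clock: 9.7
eef_pos: [517.8, -193.8, 230.7]
tool_rot: [3.138, -0.037, 0.038]
force: [0.2, -0.3, -5.5]
width: 13.3
```

```bash
python3 -c "
from h import *
snap('wrist','w13'); snap('scene','s13',(215,100,435,250),3.6);plan([487.5,-194.7,134],0.035)"
```

```text
clock 9.8 pos [ 519.16 -194.5   231.95] rpy [ 3.14 -0.04  0.04] F [ 0.1  -0.21 -4.78] w 13.69217449333769
tool shift [-35.63  -1.48  96.56] roll deg 0.1969877821822432 rows 2.058704129092696
```

View pics/w13.png

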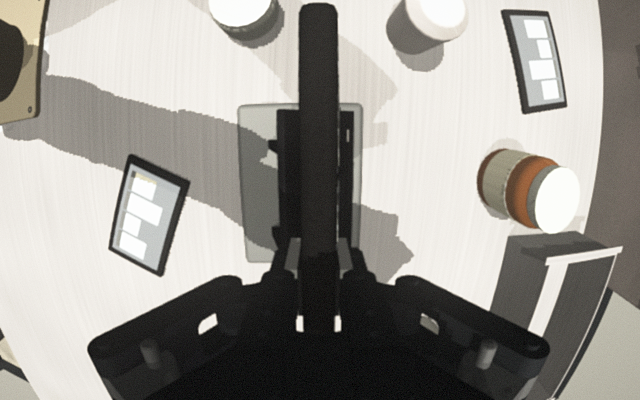

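View pics/s13.png

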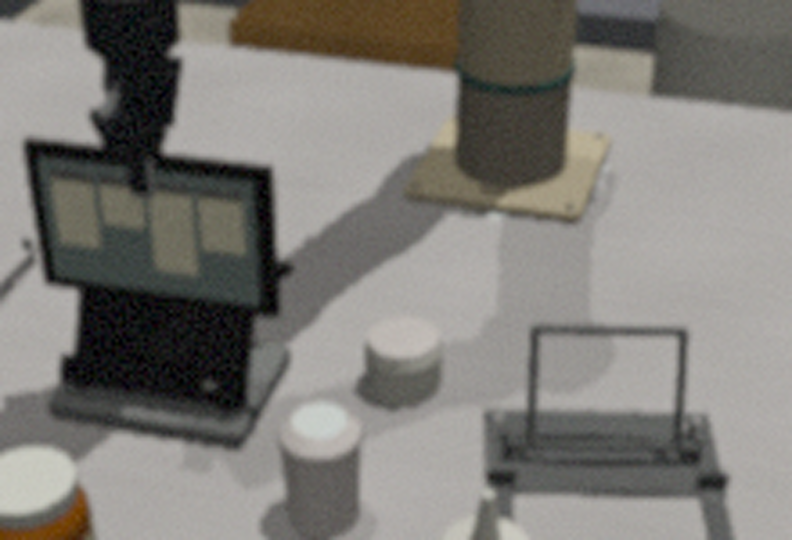

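```bash
python3 - <<'E'
from h import *
s=ctrl.read_state();R=rot(s["tool_rot"]);
for u,v in((45,285),(276,313),(28,142),(272,170)):
    o,d=ray("scene",215+(u+.5)/3.6-.5,100+(v+.5)/3.6-.5)
    n=R[:,0];p0=s["eef_pos"]+7*n; X=o+d*(n@(p0-o))/(n@d); print(X,"tool",R.T@(X-s["eef_pos"]))
c,sn=np.cos(.259),np.sin(.259)
for xs in(-17,):
    print("goal xy",534.2+c*xs,206.3+sn*xs)
plan([518,202,290],.259)
E
```

```text
[ 535.19 -302.    112.98] tool [  7.   107.47 119.86]
[526.59 -84.94 119.27] tool [   7.   -109.73  112.54]
[ 529.25 -295.84  251.85] tool [  7.   101.74 -19.15]
[520.96 -81.96 253.28] tool [   7.   -112.29  -21.6 ]
goal xy 517.7670082173737 201.94606142990807
clock 9.8 pos [ 519.16 -194.5   231.95] rpy [ 3.14 -0.04  0.04] F [ 0.1  -0.21 -4.78] w 13.69217449333769
tool shift [  16.45 -395.98  -59.31] roll deg -12.637266828748183 rows 8.014625429873801
```

send_rows(
  commands=[
    [5, 1, -8, -20, -0.5],
    [5, 2, -30, -40, -1.5],
    [5, 4, -65, -55, -2.5],
    [5, 5, -100, -60, -3.5],
    [5, 7, -140, -60, -4.5],
  ],
)

```text
clock: 10.3
eef_pos: [517.7, -53.6, 291.3]
tool_rot: [3.133, -0.04, 0.116]
force: [1.6, 0.3, -5.0]
width: 13.6
```

send_rows(
  commands=[
    [5, 4, -35, 0, -1.5],
    [5, 7, -70, 0, -3],
    [5, 9, -105, 0, -4.5],
    [5, 12, -140, 0, -6],
    [5, 14, -170, 0, -7],
  ],
)

```text
clock: 10.8
eef_pos: [510.6, 119.0, 289.0]
tool_rot: [3.129, -0.037, 0.241]
force: [-0.2, -0.1, -6.2]
width: 13.2
```

```bash
cat >> h.py <<'E'
ST=np.array([534.2,206.3]);SY=.259
def stand(X):
    d=np.asarray(X)[:2]-ST;c,s=np.cos(SY),np.sin(SY);return np.array([c*d[0]+s*d[1],-s*d[0]+c*d[1],X[2]])
def world(x,y,z):
    c,s=np.cos(SY),np.sin(SY);return np.array([ST[0]+c*x-s*y,ST[1]+s*x+c*y,z])
E
python3 -c "
from h import *
plan(world(-17-4,0,290),SY); s=ctrl.read_state(); print(stand(s['eef_pos']))"
```

```text
clock 10.8 pos [510.62 118.98 288.97] rpy [ 3.13 -0.04  0.24] F [-0.18 -0.12 -6.18] w 13.228299580119057
tool shift [ 22.74 -78.79  -1.19] roll deg -1.052825633266768 rows 1.6402110751510244
[-45.16 -78.36 288.97]
```

send_rows(
  commands=[
    [5, 8, -28, 0, -0.4],
    [5, 16, -56, 0, -0.8],
    [5, 22, -76, 0, -1],
    [5, 22, -76, 0, -1],
    [5, 22, -76, 0, -1],
  ],
)

```text
clock: 11.3
eef_pos: [512.8, 198.0, 287.4]
tool_rot: [3.128, -0.033, 0.259]
force: [-0.9, -0.1, -6.3]
width: 13.2
```

```bash
python3 - <<'E'
from h import *
snap('wrist','w14'); snap('scene','s14',(250,80,470,230),3.6)
s=ctrl.read_state();R=rot(s["tool_rot"]); print(s["tool_rot"],stand(s["eef_pos"]),stand(s["eef_pos"]+R@[0,-2,117]))
E
```

```text
[ 3.13 -0.03  0.26] [-22.59  -4.08 288.01] [-18.55  -3.76 171.07]
```

View pics/w14.png

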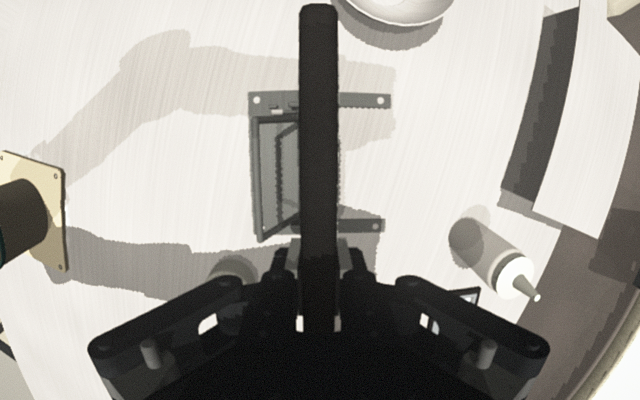

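View pics/s14.png

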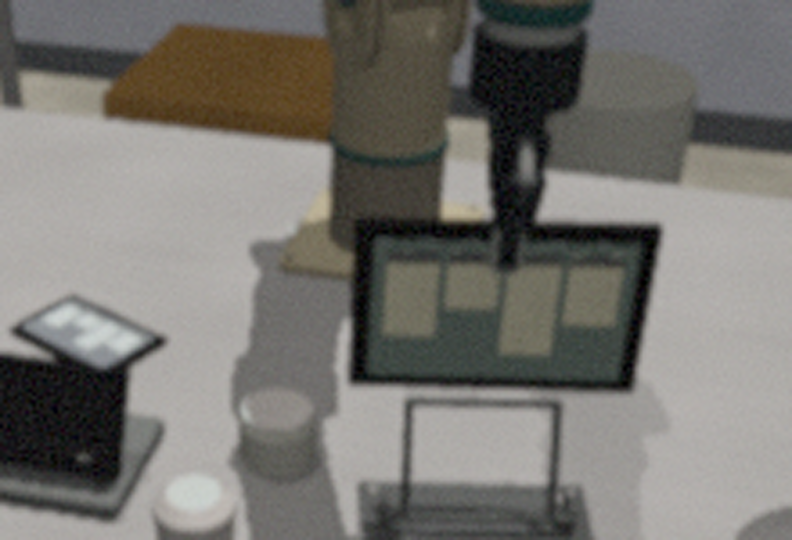

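```bash
python3 - <<'E'
from h import *
s=ctrl.read_state();R=rot(s["tool_rot"]);
for u,v in((351,382),(634,388),(357,222),(660,228)):
    o,d=ray("scene",250+(u+.5)/3.6-.5,80+(v+.5)/3.6-.5)
    n=R[:,0];p0=s["eef_pos"]+7*n; X=o+d*(n@(p0-o))/(n@d); print(stand(X),"tool",R.T@(X-s["eef_pos"]))
# goal bottom centre stand (-17,0)
T=s["eef_pos"]; b=stand(T+R@[0,-2,117]); print(b)
dw=world(-17,0,30)-world(*b); print("tool shift to bottom z30",R.T@dw)
E
```

```text
[ -11.89 -111.76  173.23] tool [  7.   106.   116.61]
[-11.32 104.79 172.18] tool [   7.   -110.54  114.58]
[ -16.57 -111.42  309.  ] tool [  7.   107.61 -19.23]
[-15.97 103.22 306.79] tool [   7.   -107.04  -20.07]
[-18.55  -3.76 171.07]
tool shift to bottom z30 [ -3.32  -5.76 140.97]
```

send_rows(
  commands=[
    [5, -0.5, -2, 25, 0],
    [5, -1.5, -4, 60, 0],
    [5, -2.5, -5.5, 95, 0],
    [5, -3.3, -5.8, 125, 0],
    [5, -3.3, -5.8, 138, 0],
  ],
)

```text
clock: 11.9
eef_pos: [512.1, 198.8, 147.3]
tool_rot: [3.126, -0.029, 0.255]
force: [-0.6, 0.6, -5.6]
width: 13.1
```

send_rows(
  commands=[
    [5, 0, 0, 0, 0],
  ],
)

```text
clock: 12.0
eef_pos: [511.6, 197.7, 146.1]
tool_rot: [3.125, -0.027, 0.254]
force: [0.4, -0.8, -4.9]
width: 13.3
```

```bash
python3 - <<'E'
from h import *
snap('wrist','w15'); snap('scene','s15',(250,110,470,260),3.6)
s=ctrl.read_state();R=rot(s["tool_rot"]); print(s["clock"],s["force"],s["tool_rot"],stand(s["eef_pos"]),stand(s["eef_pos"]+R@[0,-2,117]))
b=stand(s["eef_pos"]+R@[0,-2,117]); print(R.T@(world(-17,0,5)-world(*b)))
E
```

```text
12.1 [ 0.07 -1.16 -5.57] [ 3.13 -0.03  0.25] [-22.94  -2.52 147.85] [-19.45  -2.39  30.89]
[ 1.67 -2.81 25.91]
```

View pics/s15.png

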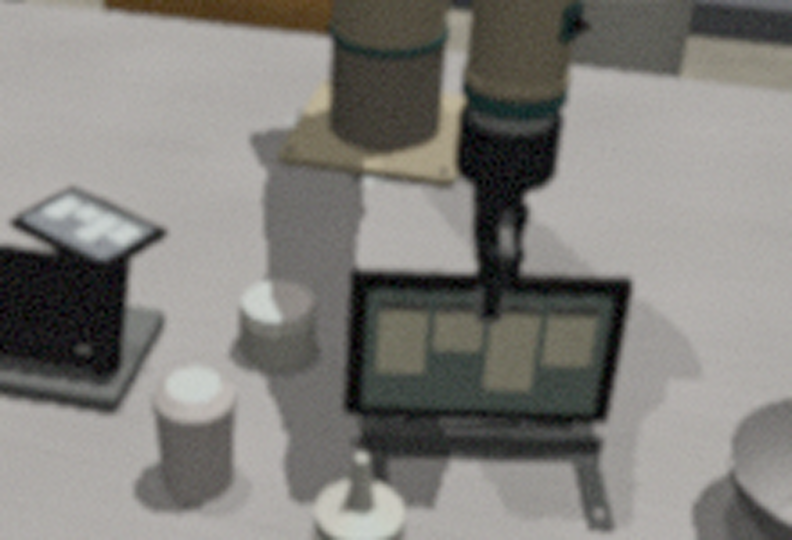

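View pics/w15.png

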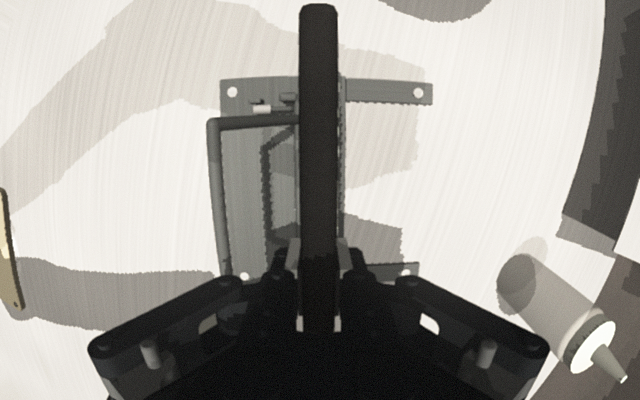

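send_rows(
  commands=[
    [5, 1, -1, 5, 0],
    [5, 1.5, -2, 10, 0],
    [5, 1.7, -2.5, 15, 0],
    [5, 1.7, -2.5, 19, 0],
    [5, 1.7, -2.5, 21, 0],
  ],
)

```text
clock: 12.6
eef_pos: [514.2, 200.7, 126.4]
tool_rot: [3.126, -0.029, 0.254]
force: [-0.2, 0.5, -5.9]
width: 13.2
```

send_rows(
  commands=[
    [5, 0, 0, 1, 0],
  ],
)

```text
clock: 12.7
eef_pos: [514.1, 200.6, 125.2]
tool_rot: [3.126, -0.029, 0.254]
force: [-0.3, -0.3, -5.6]
width: 13.2
```

```bash
python3 - <<'E'
from h import *
s=ctrl.read_state();R=rot(s["tool_rot"]); print(s["clock"],s["force"],s["tool_rot"],stand(s["eef_pos"]),stand(s["eef_pos"]+R@[0,-2,117]))
b=stand(s["eef_pos"]+R@[0,-2,117]); print(R.T@(world(-17,0,5)-world(*b)))
E
```

```text
12.7 [-0.29 -0.32 -5.62] [ 3.13 -0.03  0.25] [-20.86  -0.32 125.18] [-17.47  -0.21   8.21]
[ 0.38 -0.27  3.22]
```

send_rows(
  commands=[
    [5, 0, 0, 1, 0],
    [5, 0, 0, 2, 0],
    [5, 0, 0, 2.5, 0],
  ],
)

```text
clock: 13.0
eef_pos: [514.6, 199.9, 123.7]
tool_rot: [3.125, -0.03, 0.253]
force: [-1.3, -3.6, 6.5]
width: 13.2
```

send_rows(
  commands=[
    [5, 0, 0, 1, 0],
    [5, 0, 0, 1.5, 0],
  ],
)

```text
clock: 13.2
eef_pos: [515.3, 199.4, 123.3]
tool_rot: [3.125, -0.031, 0.252]
force: [-0.8, -3.0, 6.8]
width: 13.4
```

```bash
python3 - <<'E'
from h import *
snap('scene','s16',(310,150,420,250),5.4);snap('wrist','w16')
s=ctrl.read_state();print(stand(s["eef_pos"]),s["force"])
E
```

```text
[-19.98  -1.87 123.2 ] [-1.01 -2.81  6.61]
```

View pics/s16.png

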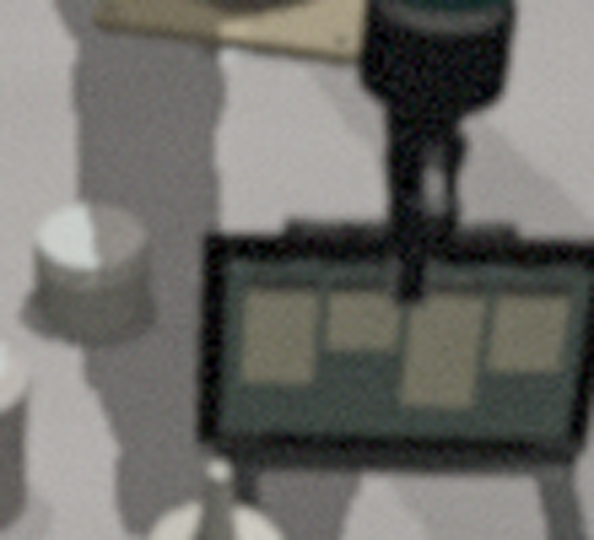

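View pics/w16.png

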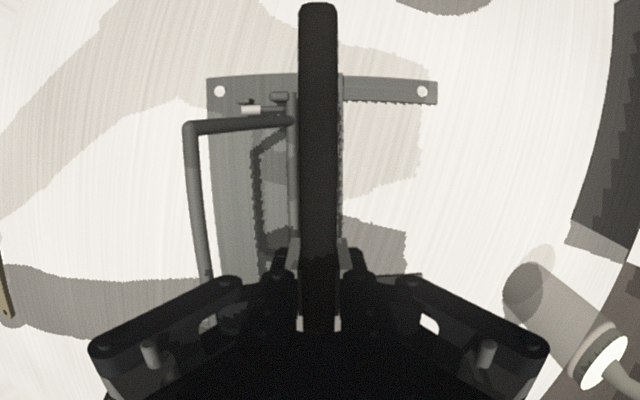

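send_rows(
  commands=[
    [14.5, 0, 0, 0, 0],
    [16, 0, 0, 0, 0],
    [18, 0, 0, 0, 0],
    [20, 0, 0, 0, 0],
    [20, 0, 0, 0, 0],
  ],
)

```text
clock: 13.8
eef_pos: [515.4, 199.6, 123.2]
tool_rot: [3.125, -0.031, 0.253]
force: [-0.6, 0.9, -0.4]
width: 20.5
```

```bash
python3 - <<'E'
from h import *
snap('wrist','w17')
s=ctrl.read_state();print(stand(s["eef_pos"]),s["force"],s["tool_rot"],s["width"])
E
```

```text
[-19.89  -1.74 123.14] [-0.1   0.26 -0.05] [ 3.13 -0.03  0.25] 20.14105003903923
```

View pics/w17.png

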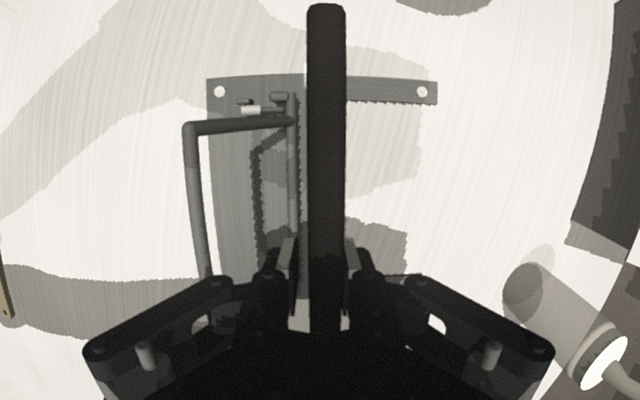

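send_rows(
  commands=[
    [20, 0, 0, -6, 0],
    [20, 0, 0, -12, 0],
    [20, 0, 0, -18, 0],
    [20, 0, 0, -22, 0],
    [20, 0, 0, -22, 0],
  ],
)

```text
clock: 14.35
eef_pos: [515.2, 199.9, 146.1]
tool_rot: [3.126, -0.033, 0.253]
force: [0.2, -0.3, 0.3]
width: 19.6
```

```bash
python3 - <<'E'
from h import *
snap('wrist','w18')
s=ctrl.read_state();print(stand(s["eef_pos"]),s["force"],s["tool_rot"],s["width"])
E
```

```text
[-20.29  -1.29 145.64] [ 0.56  0.29 -0.46] [ 3.13 -0.03  0.25] 20.017093797144174
```

View pics/w18.png

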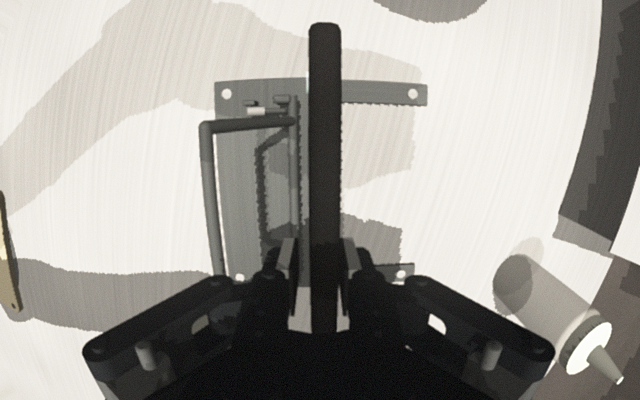

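send_rows(
  commands=[
    [20, -4, 0, 0, 0],
    [20, -8, 0, 0, 0],
    [20, -12, 0, 0, 0],
    [20, -16, 0, 0, 0],
    [20, -20, 0, 0, 0],
  ],
)

```text
clock: 14.9
eef_pos: [494.8, 194.6, 144.8]
tool_rot: [3.125, -0.031, 0.253]
force: [-1.3, -0.5, -0.9]
width: 20.0
```

```bash
python3 - <<'E'
from h import *
snap('wrist','w19')
s=ctrl.read_state();print(stand(s["eef_pos"]),s["force"],s["tool_rot"],s["width"])
E
```

```text
[-41.86  -1.16 144.74] [-0.42 -0.07 -0.51] [ 3.13 -0.03  0.25] 20.195758193617095
```

View pics/w19.png

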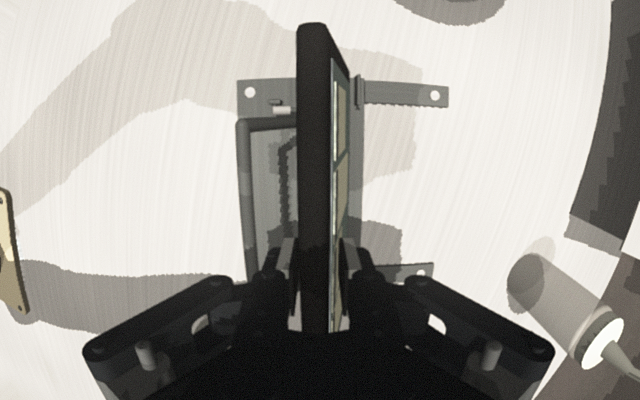

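send_rows(
  commands=[
    [21, -4, 0, 0, 0],
    [22, -8, 0, 1, 0],
    [23, -12, 0, 2, 0],
    [24, -16, 0, 3, 0],
    [25, -19, 0, 4, 0],
  ],
)

```text
clock: 15.45
eef_pos: [475.2, 189.5, 140.0]
tool_rot: [3.125, -0.03, 0.253]
force: [-0.1, -0.3, -0.7]
width: 24.8
```

```bash
python3 - <<'E'
from h import *
snap('wrist','w20')
s=ctrl.read_state();print(stand(s["eef_pos"]),s["force"],s["tool_rot"],s["width"])
E
```

```text
[-61.98  -1.09 139.8 ] [-1.23 -0.23  0.48] [ 3.13 -0.03  0.25] 25.07432398299844
```

View pics/w20.png

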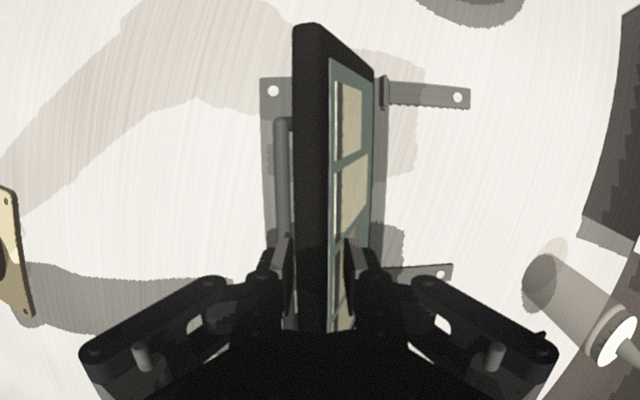

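send_rows(
  commands=[
    [25, -3, 0, 0.5, 0],
    [26, -6, 0, 1, 0],
    [27, -9, 0, 1.5, 0],
    [28, -11, 0, 2, 0],
    [28, -12, 0, 2, 0],
  ],
)

```text
clock: 16.0
eef_pos: [463.1, 186.3, 137.5]
tool_rot: [3.125, -0.029, 0.253]
force: [0.4, 0.7, 0.0]
width: 27.9
```

```bash
python3 - <<'E'
from h import *
snap('wrist','w21')
s=ctrl.read_state();print(stand(s["eef_pos"]),s["force"],s["tool_rot"],s["width"])
E
```

```text
[-74.    -1.06 137.51] [0.55 0.4  0.18] [ 3.13 -0.03  0.25] 28.318854540806562
```

View pics/w21.png

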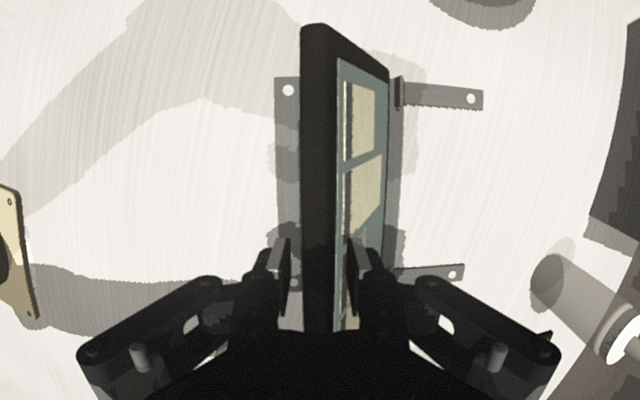

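send_rows(
  commands=[
    [36, 1, 0, 0, 0],
    [44, 1, 0, 0, 0],
    [44, 1, 0, -10, 0],
    [44, 1, 0, -30, 0],
    [44, 1, 0, -60, 0],
  ],
)

```text
clock: 16.55
eef_pos: [461.2, 186.7, 197.7]
tool_rot: [3.125, -0.026, 0.252]
force: [-0.3, 0.4, 0.1]
width: 44.0
```

send_rows(
  commands=[
    [60, 0, 0, -40, 0],
    [60, 0, -40, -60, 0],
    [60, 0, -85, -60, 0],
    [60, 0, -100, -60, 0],
    [60, 0, -100, -60, 0],
  ],
)

```text
clock: 17.05
eef_pos: [433.3, 286.9, 256.3]
tool_rot: [3.126, -0.026, 0.258]
force: [-0.2, 0.1, -0.7]
width: 59.8
```

```bash
python3 - <<'E'
from h import *
snap('wrist','w22'); snap('scene','s22',(270,130,450,265),4.4);snap('top','t22',(200,160,340,265),5)
s=ctrl.read_state();print(s["clock"],stand(s["eef_pos"]),s["force"],s["tool_rot"],s["width"])
E
```

```text
17.2 [-76.58  98.68 255.99] [ 0.86  0.07 -0.52] [ 3.12 -0.03  0.25] 60.05925469766997
```

View pics/w22.png

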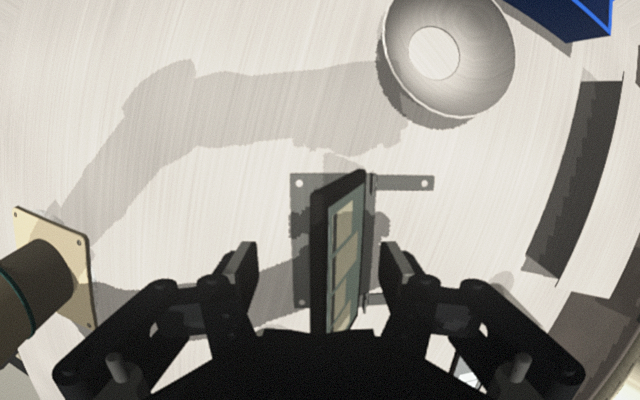

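View pics/s22.png

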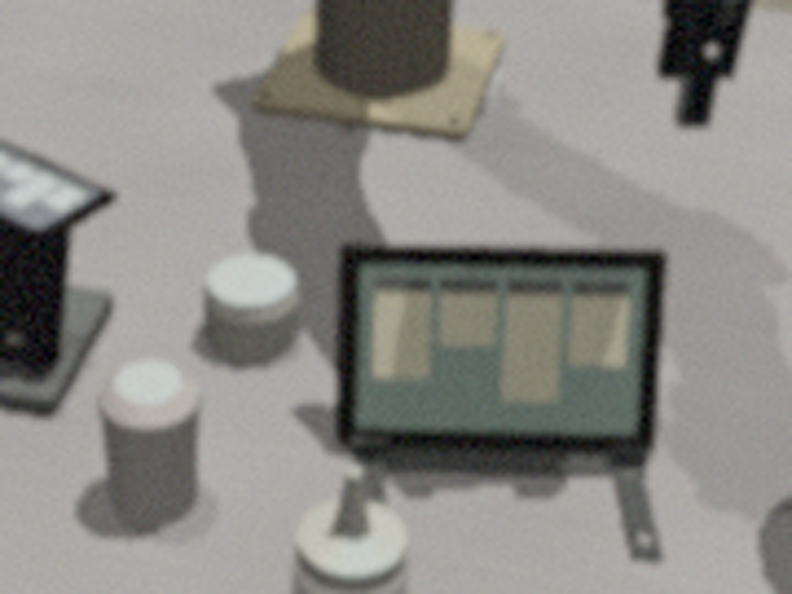

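View pics/t22.png

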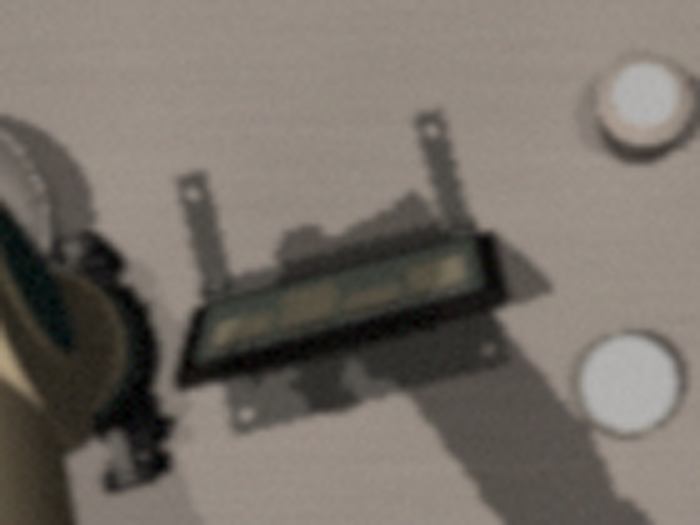

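```bash
python3 - <<'E'
from h import *
S=lambda u,v:("scene",270+(u+.5)/4.4-.5,130+(v+.5)/4.4-.5)
T=lambda u,v:("top",200+(u+.5)/5-.5,160+(v+.5)/5-.5)
for n,a,b in(("up+y",(180,385),(664,253)),("up-y",(507,300),(343,246)),("low+y",(207,293),(653,452)),("low-y",(493,235),(338,442))):
    X,r=tri(T(*a),S(*b)); print(n,stand(X),r)
for X in((-82,110,132),(-82,-110,132),(-10,110,11),(-10,-110,11)):
    u=proj("scene",world(*X));v=proj("top",world(*X)); print(X,(u-[270,130])*4.4,(v-[200,160])*5)
E
```

```text
up+y [-76.31 107.09 128.6 ] [0.6, 0.6]
up-y [ -78.   -108.45  129.12] [0.0, 0.0]
low+y [ -4.11 100.06  13.37] [4.8, 4.8]
low-y [ -16.07 -109.4     6.03] [0.5, 0.5]
(-82, 110, 132) [664.99 242.54] [173.39 392.66]
(-82, -110, 132) [339.14 237.5 ] [508.82 302.87]
(-10, 110, 11) [656.85 447.74] [186.92 303.83]
(-10, -110, 11) [335.04 440.61] [488.72 223.78]
```

send_rows(
  commands=[
    [60, 30, 0, -10, 0],
    [60, 65, 0, -10, 0],
    [60, 100, 0, -10, 0],
    [60, 130, 0, -10, 0],
    [60, 135, 0, -10, 0],
  ],
)

```text
clock: 17.7
eef_pos: [569.4, 312.9, 269.1]
tool_rot: [3.121, -0.028, 0.246]
force: [0.3, -0.1, -0.3]
width: 59.7
```

```bash
python3 - <<'E'
from h import *
snap('wrist','w23'); im=cv2.imread('pics/w23_raw.png')
s=ctrl.read_state();print(s["clock"],stand(s["eef_pos"]),s["force"])
E
```

```text
17.75 [ 60.17  94.36 268.87] [ 0.46 -0.39  0.63]
```

View pics/w23.png

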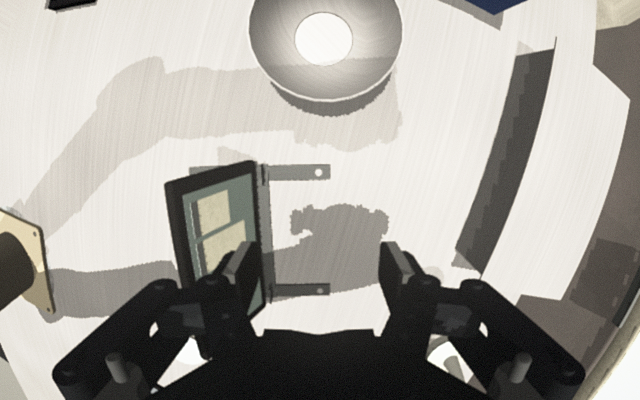

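```bash
python3 - <<'E'
import cv2
im=cv2.imread('pics/w23_raw.png');cv2.imwrite('pics/w23z.png',cv2.resize(im[150:330,150:340],None,fx=3.2,fy=3.2,interpolation=cv2.INTER_CUBIC))
E
```

```text
(no output)
```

View pics/w23z.png

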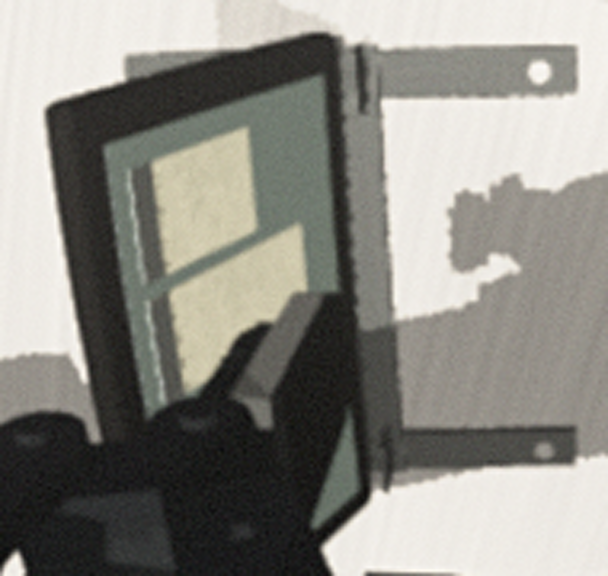

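The picture shows the lower edge (pixel column about 340 in the zoom) behind both lips (columns about 365 and 385). The screen faces out over the lips and nothing touches the tablet, so I'm handing the job in.

```bash
python3 - <<'E'
from h import *
s=ctrl.read_state();print(s["clock"],s["qd"],s["force"]);print(ctrl.finish_job())
E
```

```text
17.75 [-0.03 -0.03 -0.01  0.07 -0.    0.   -0.01] [ 0.46 -0.39  0.63]
the job is handed in; nothing more can be done
None
```

The tablet is on the stand and the job is handed in at 17.75 s of the 54 s allowed.

**What I did:** I gripped the bar and carried the wire back over to its stop. Then I drew the tablet out of the cradle and lowered it onto the ledge until the force reading showed contact. With the grip loosened, I let it lean back on the rear pad until the wire took its weight, then lifted the gripper clear.

**Last checks:**
- **Wire back:** the bar triangulated at about 2.0 rad, on the stop at 2.007. I measured this before placing the tablet.
- **Tablet position:** the tablet is centred to about 1 mm. Its upper corners measured about (-77, ±108, 129) mm in the stand frame against an expected (-82, ±110, 132).
- **Seating:** the last wrist picture shows the lower edge behind both lips, with the screen facing out over them and the right way up.
- **Robot and forces:** the gripper was clear of everything, with the tool force near zero. The highest wrist force I saw reported was about 28 N, while gripping the tablet in the cradle.

**Disagreement:** the left (+y) lower corner gave a poor two-view fit, with rays missing each other by about 5 mm, because it is hard to see from the cameras. I relied on the wrist picture for that side.

**Not checked:** I did not measure the other things on the table for movement. I touched none knowingly, and those in the last pictures looked unmoved.

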